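# Brake lever check

## Task

Check the trolley brake handle on its bench stand: with the outside of the fingers, press the red lever in towards the bar until it meets its stop and keep it there for about a second, let it spring all the way back out with the fingers clear of it, then press it in to its stop once more and finish while holding it there, so that the gap left to the bar can be measured. Do not force the lever, keep out of the gap between lever and bar, do not touch the bar, grip nothing, and leave the loose things round the stand where they are.

Things in the scene. Friction and masses are not known exactly. Their poses are not given: they have to be found in the camera images.
- stand: Fixed bench stand, a grey base plate 100 x 220 x 10 mm with two aluminium posts at its ends (y = -94 and +94 mm) that carry a level bar; nothing of it is higher than 120 mm. Origin: centre of its underside, on the bench; z up; the bar lies along its y axis. The lever is on its -x side (towards the robot) and is pressed towards its +x.
- grip_bar: The fixed level bar with a black rubber grip, 216 mm long, 31 mm over the grip. Origin: middle of the bar, on its axis, 100 mm above the bench, 30 mm to +x of the stand's origin; y along the bar. Must not be touched.
- lever_pivot (a point): The lever's upright hinge axis at mid-height of the lever, 100 mm above the bench, at x = -15 mm, y = +65 mm of the stand. Axes are the lever's and turn with it: the lever runs 148 mm from here along -y, and its front face looks to -x.
- brake_lever (a joint): Angle of the red lever about its upright hinge: 0 = sprung fully out, 0.30 = fully in against its firm internal stop, parallel to the bar and 26 mm short of its grip. Turns anticlockwise from above as it is pressed. A spring returns it to 0 and pushes back all the while: 95 mm from the hinge it takes 2 N to start and 7 N to reach the stop, over 28 mm of travel.
- press_point (a point): A point on the lever's flat front face, 95 mm from the hinge and mid-height of the lever, 100 mm above the bench: a good place to press. Axes turn with the lever: press along +x, y points back to the hinge, z up.
- lever_front: The red front part of the lever, 24 mm high (88 to 112 mm above the bench), 148 mm long: the part to press. Origin at the hinge axis, mid-height; its flat front face lies 6 mm to -x; axes as the lever's.
- lever_back: The bare aluminium strip on the lever's back, 18 mm high, 112 mm long, facing the bar. Origin at the hinge axis; its surface lies 4 mm to +x. Must not be touched.
- petri_dish: Open clear petri dish, 78 mm across, 15 mm high, loose on the bench to the right of the stand. Origin: centre of its underside.
- dropper_bottle: Brown glass dropper bottle, 33 mm across, 79 mm high, loose on the bench in front of the stand. Origin: centre of its underside.
- cork: Cork stopper, 27 mm across, 26 mm high, loose on the bench in front of the stand. Origin: centre of its underside.

How it is judged:
By the outcome, as a careful person would: the job done as asked, in the order asked, and still so for the second after the job is handed in, while the arm keeps its last pose, push and grip.
It also fails if it takes over 51 s, if anything falls off the work surface, if the arm or the gripper's body presses on something with over 40 N, if the wrist force passes 120 N, or if a joint passes its speed limit or range.

## Robot

A 7-joint arm with a two-finger parallel gripper is mounted at the origin on a cart in front of the work surface, level with it; the furniture and walls round the work are solid. World frame = base frame: x ahead of the robot, y to its left, z up, the work surface at z = 0. Lengths are in m, angles in rad, forces in N, time in s.
With the tool pointing down it reaches from about 0.425 to 0.875 m from the base axis. Payload 4.7 kg.
Tool frame: the origin (TCP) lies on the centre line of the jaws, within the pads' length; the fingertips stand 14 mm ahead of it and the grasp point (between the pads) lies 5 mm behind it; z points along the fingers, y is the direction in which the jaws open and shut (so a half turn about z gives the same grasp; the last joint's range is limited). The gripper opens to 87 mm and grips with 3 to 60 N. Pads are 19 mm wide; open, the fingers measure 117 mm over their backs; the gripper's body (75 mm by 190 mm) begins 51 mm behind the grasp point.
Start: joints at [1.335, 0.321, -0.07, 1.45, 0.023, 1.371, -0.057], TCP at [0.161, -0.63, 0.21] pointing down, gripper open.
Joint ranges: [-2.86, 2.86], [-0.3, 2.09], [-1.38, 1.24], [0.06, 2.45], [-1.56, 4.7], [0.09, 2.05], [-2.69, 2.69]. Speed limits (rad/s): [2.57, 2.57, 3.14, 3.14, 3.14, 3.14, 3.14].

## Interface

Orientations are given as a unit quaternion [x, y, z, w].
In Python, from bench import ctrl, snapshot, camera_model gives the robot as it stands. The module is installed in compiled form; this text tells all that it offers.
- The arm moves only by the tool step_arm, never from a script. Its argument "commands" is a list of rows, each an object of numbers: "x", "y", "z": the shift along the tool's x, y, z in cm; "rx", "ry", "rz": the turn, a rotation vector about the tool's x, y, z in degrees. In form: [{"x": .., "y": .., "z": .., "rx": .., "ry": .., "rz": ..}, ...]. A call has 1 to 10 rows; each row shifts and turns the pose as measured when the row begins, along the tool's axes as they then stand; what a row does not reach is not made up. A row lasts 1/10 s, in which the tool goes at most 50 mm and 8.59 degrees, less where a joint would pass 70% of its speed; a pose out of reach is approached as far as the arm can. A call is refused whole if a number of a shift passes 5 or a number of a turn 8.59, either way. A call with a gripper value outside its range is refused whole. "jaw" is the opening, from 0 (shut) to 1 (fully open), set as the call begins (left out, the last holds). The fingers move at their own pace and stop on an object; "squeeze" is the grip in N (left out, the last holds). Time passes only in rows, so rows that do not move let the fingers close. It gives the time, the measured TCP pose, the force and the opening at its end, in the units of the state.
- ctrl.get_obs(): the state, without advancing time (a new reading comes with each control period).
- snapshot(name): name is "side" or "top"; returns the picture (420x560x3 uint8, red, green, blue); there is no depth.
- camera_model(name): a dict with "fovy" (degrees; the focal length in pixels is half the picture's height over the tangent of half this angle, whatever the lens; pixels are square), "cx", "cy" (the principal point, pixels), "R" (3x3) and "t" (3): a world point X has camera coordinates R X + t. Camera axes: x right, y down, z forward; pixel columns grow to the right and rows downward; lengths in m; the calibration is good to about 2 mm. A picture is of the moment at which its call begins. camera_model takes no time and is no camera call.
- ctrl.sign_off(): hands the job in, once; it reports no verdict.
The state is a dict: "time": time; "qpos": joint angles; "qd": joint speeds; "tau": joint torques, N m; "tool_pos": TCP position; "tcp_rot": TCP orientation; "force": force on the tool from outside, world axes, zero at the start; "ft_torque": the same for the moment, N m; "gripper_width": opening from 0.0 (shut) to 1.0 (fully open).
Only numpy, scipy, OpenCV 4.12 (cv2) and the standard library are available. Lean on these libraries where they do the work, as an engineer would, in place of code of your own. Each camera call takes 0.05 s, during which the arm holds its last target. There are 200 camera calls.

## Working session

There is one attempt and no reset: what is moved stays moved. The work goes in short steps, Python scripts to look and compute and a tool call to move; the robot and the scene stay as the last step left them, time stands still between calls to the robot, and variables do not carry over. Pictures are saved under pics/ and viewed, about 8 in all and at most 12, crops included, and the job is handed in when it is done.

Besides the shell and the picture viewer there is one more tool, called after "Emit:" as name([rows], argument=value, ...), one row to a line, values as JSON. step_arm: Moves the arm, as the interface text tells. Its arguments: {"type":"object","properties":{"commands":{"type":"array"},"jaw":{"type":"number"},"squeeze":{"type":"number"}},"required":["commands"]}

```bash
mkdir -p pics; python3 - <<'E'
from bench import ctrl, snapshot, camera_model
import cv2
for n in("side","top"):
    im=snapshot(n); cv2.imwrite(f"pics/{n}0.png",im[:,:,::-1]); print(n,camera_model(n))
print(ctrl.get_obs())
E
```

```text
side {'fovy': 42.95563594928517, 'cx': 278.7548821765538, 'cy': 208.08509081008987, 'R': array([[ 0.97977552, -0.19992761,  0.00829941],
       [-0.10768978, -0.56179968, -0.82023413],
       [ 0.16865006,  0.80275156, -0.57196774]]), 't': array([-0.5498177 , -0.00936516,  0.97802093])}
top {'fovy': 57.361027897235296, 'cx': 282.14071930920284, 'cy': 207.0656739650997, 'R': array([[-0.00901609, -0.99995167, -0.00392107],
       [-0.99109406,  0.00945707, -0.13282745],
       [ 0.13285811,  0.00268857, -0.99113142]]), 't': array([-0.22325032,  0.53995478,  0.86883837])}
{'time': 0.1, 'qpos': array([ 1.3351249 ,  0.32173924, -0.07007281,  1.45154193,  0.02260074,
        1.37078859, -0.0568992 ]), 'qd': array([ 0.00034765,  0.00016381, -0.00058361, -0.00368432,  0.00188802,
       -0.00020781, -0.00113315]), 'tau': array([-3.26738837e-04, -4.92569697e+01, -4.05645836e-01, -3.13398814e+01,
       -6.40520034e-02,  3.94447229e-02,  7.91915363e-05]), 'tool_pos': array([ 0.16048799, -0.62935273,  0.20948262]), 'tcp_rot': array([ 9.92210481e-01,  1.24569848e-01, -1.53117164e-04, -8.31308109e-04]), 'force': array([ 0.56807492, -0.00099019,  0.61026589]), 'ft_torque': array([ 0.02471857, -0.0055235 , -0.00065423]), 'gripper_width': 1.0023751300144168}
```

View pics/side0.png

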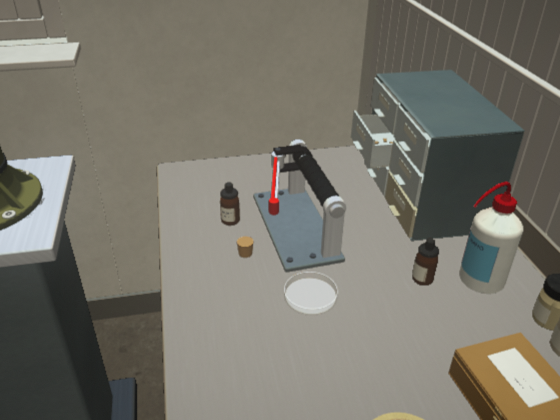

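View pics/top0.png

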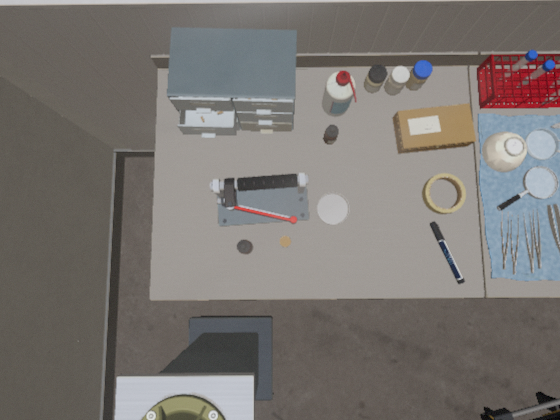

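Both views show the stand (top: plate about 218-308, 182-225; lever from about (228,206) to its red end at (294,220)), with the bottle at (245,246), the cork at (285,241) and the dish at (332,208). Next I'll enlarge this area.

```bash
python3 - <<'E'
import cv2
im=cv2.imread("pics/top0.png")[165:265,205:355]; cv2.imwrite("pics/topc.png",cv2.resize(im,None,fx=5,fy=5,interpolation=cv2.INTER_CUBIC))
im=cv2.imread("pics/side0.png")[135:315,210:350]; cv2.imwrite("pics/sidec.png",cv2.resize(im,None,fx=3.3,fy=3.3,interpolation=cv2.INTER_CUBIC))
E
```

```text
(no output)
```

View pics/topc.png

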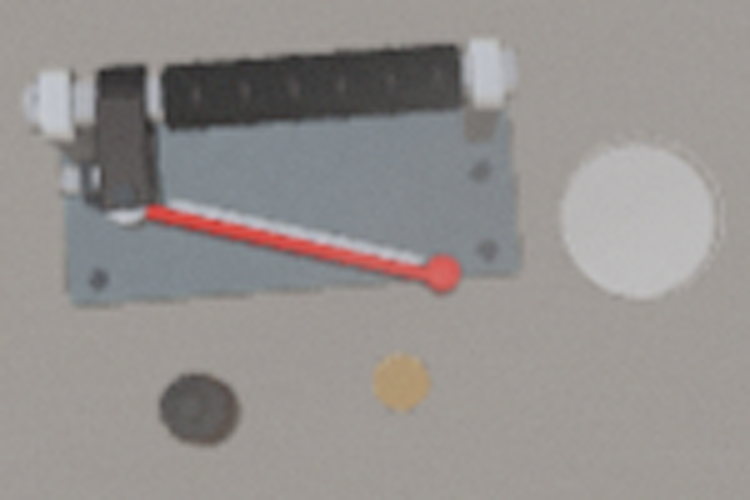

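View pics/sidec.png

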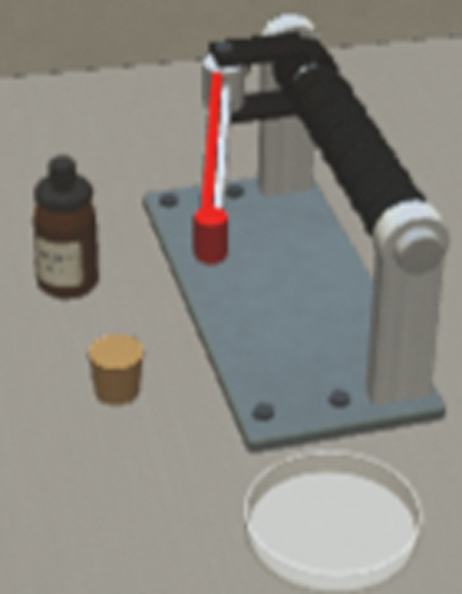

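```bash
cat > h.py <<'E'
import numpy as np
from bench import camera_model
from scipy.optimize import least_squares
CM={n:camera_model(n) for n in("top","side")}
def proj(n,X):
    c=CM[n]; p=c["R"]@X+c["t"]; f=210/np.tan(np.radians(c["fovy"]/2))
    return np.array([f*p[0]/p[2]+c["cx"],f*p[1]/p[2]+c["cy"]])
def ray(n,u,z):
    c=CM[n]; f=210/np.tan(np.radians(c["fovy"]/2))
    d=c["R"].T@np.array([(u[0]-c["cx"])/f,(u[1]-c["cy"])/f,1]); o=-c["R"].T@c["t"]
    return o+d*(z-o[2])/d[2]
def tc(a,b): return np.array([205+(a+.5)/5-.5,165+(b+.5)/5-.5])
def sc(a,b): return np.array([210+(a+.5)/3.3-.5,135+(b+.5)/3.3-.5])
def w(p,S):
    c,s=np.cos(p[2]),np.sin(p[2]); return np.array([p[0]+c*S[0]-s*S[1],p[1]+s*S[0]+c*S[1],S[2]])
E
python3 - <<'E'
from h import *
M=[("top",tc(71,303),(-.05,.11,.008)),("top",tc(522,273),(-.05,-.11,.008)),
("side",sc(249,442),(-.05,-.11,.006)),("side",sc(144,197),(-.05,.11,.008)),("side",sc(443,408),(.05,-.11,.008))]
r=least_squares(lambda p:np.concatenate([proj(n,w(p,np.array(S)))-u for n,u,S in M]),[.6,0,0])
p=r.x; print(p,np.round(r.fun,1))
np.save("p.npy",p)
def L(a,x,y):
    c,s=np.cos(a),np.sin(a); return np.array([-.015+c*x-s*y,.065+s*x+c*y,.1])
def show(k,S):
    a=(proj("top",w(p,S))-[205,165]+.5)*5-.5; b=(proj("side",w(p,S))-[210,135]+.5)*3.3-.5
    print(k,w(p,S).round(4),a.round(),b.round())
show("hinge",L(0,0,0)); 
for a in(-.3,0,.3):
  show("tip%g"%a,L(a,0,-.148)); show("press%g"%a,L(a,-.006,-.095))
show("barL",np.array([.03,.108,.1]));show("barR",np.array([.03,-.108,.1]))
for k,u,z in(("bottle",tc(199,408),.079),("cork",tc(401,382),.026),("dish",tc(638,220),.01)): print(k,ray("top",u,z))
for k,u,z in(("bottle",sc(62,165),.079),("cork",sc(116,354),.026)): print(k,ray("side",u,z))
E
```

```text
[ 0.55381337 -0.18016106  0.05878293] [-0.6  0.6  0.   0.4 -0.6  1.1 -0.  -1.4  1.4  0. ]
hinge [ 0.535  -0.1162  0.1   ] [131. 202.] [225.  82.]
tip-0.3 [ 0.4997 -0.2599  0.1   ] [461. 279.] [212. 244.]
press-0.3 [ 0.5065 -0.207   0.1   ] [339. 264.] [204. 180.]
tip0 [ 0.5437 -0.2639  0.1   ] [468. 179.] [308. 239.]
press0 [ 0.5346 -0.2113  0.1   ] [349. 201.] [264. 179.]
tip0.3 [ 0.587  -0.2547  0.1   ] [446.  82.] [394. 218.]
press0.3 [ 0.5628 -0.2072  0.1   ] [339. 137.] [319. 169.]
barL [ 0.5774 -0.0706  0.1   ] [ 29. 107.] [285.  34.]
barR [ 0.5901 -0.2862  0.1   ] [517.  74.] [421. 255.]
bottle [ 0.44548186 -0.14408251  0.079     ]
cork [ 0.45851941 -0.23375547  0.026     ]
dish [ 0.5363859  -0.34931921  0.01      ]
bottle [ 0.44478374 -0.14777546  0.079     ]
cork [ 0.45723004 -0.23810368  0.026     ]
```

The plate fit is consistent (residuals up to 1.4 px). The lever knob's seen position matches the prediction for rest, and the bottle and cork agree between views to about 4 mm. I'll approach with jaws shut and the back of one finger facing the lever (tool y towards +x of the stand).

```bash
cat > plan.py <<'E'
import sys,numpy as np
from scipy.spatial.transform import Rotation as R
from bench import ctrl
# goal x y z, N rows: per-row body shift (cm) and turn (deg); final tool y along world angle .059
g=np.array([float(v) for v in sys.argv[1:4]]);N=int(sys.argv[4])
o=ctrl.get_obs();r=R.from_quat(o["tcp_rot"]);p=o["tool_pos"]
a=.059; Y=np.array([np.cos(a),np.sin(a),0]);Z=np.array([0,0,-1.]);G=R.from_matrix(np.array([np.cross(Y,Z),Y,Z]).T)
rv=(r.inv()*G).as_rotvec()
print(o["time"],p.round(4),"F",o["force"].round(2),"w",o["gripper_width"],"rv",np.degrees(rv).round(1))
for i in range(N):
    ri=r*R.from_rotvec(rv*i/N); print((100*ri.inv().apply((g-p)/N)).round(2),(np.degrees(rv)/N).round(2))
E
python3 plan.py .475 -.207 .21 20
```

```text
0.1 [ 0.1605 -0.6294  0.2095] F [ 0.57 -0.    0.61] w 1.0023751300144168 rv [ -0.1  -0.1 -79.1]
[ 2.05 -1.66  0.  ] [-0.   -0.   -3.95]
[ 2.16 -1.51 -0.  ] [-0.   -0.   -3.95]
[ 2.25 -1.36 -0.  ] [-0.   -0.   -3.95]
[ 2.34 -1.2  -0.  ] [-0.   -0.   -3.95]
[ 2.42 -1.04 -0.  ] [-0.   -0.   -3.95]
[ 2.49 -0.87 -0.  ] [-0.   -0.   -3.95]
[ 2.54 -0.69 -0.  ] [-0.   -0.   -3.95]
[ 2.58 -0.52 -0.  ] [-0.   -0.   -3.95]
[ 2.61 -0.34 -0.  ] [-0.   -0.   -3.95]
[ 2.63 -0.16 -0.  ] [-0.   -0.   -3.95]
[ 2.63  0.02 -0.  ] [-0.   -0.   -3.95]
[ 2.62  0.21 -0.  ] [-0.   -0.   -3.95]
[ 2.6   0.39 -0.  ] [-0.   -0.   -3.95]
[ 2.57  0.56 -0.  ] [-0.   -0.   -3.95]
[ 2.53  0.74 -0.  ] [-0.   -0.   -3.95]
[ 2.47  0.91 -0.  ] [-0.   -0.   -3.95]
[ 2.4   1.08 -0.  ] [-0.   -0.   -3.95]
[ 2.32  1.24 -0.  ] [-0.   -0.   -3.95]
[ 2.23  1.4  -0.  ] [-0.   -0.   -3.95]
[ 2.13  1.55 -0.  ] [-0.   -0.   -3.95]
```

Emit:
step_arm([
  {"x": 2.05, "y": -1.65, "rz": -4},
  {"x": 2.15, "y": -1.5, "rz": -4},
  {"x": 2.25, "y": -1.35, "rz": -4},
  {"x": 2.35, "y": -1.2, "rz": -4},
  {"x": 2.4, "y": -1.05, "rz": -4},
  {"x": 2.5, "y": -0.85, "rz": -4},
  {"x": 2.55, "y": -0.7, "rz": -4},
  {"x": 2.6, "y": -0.5, "rz": -4},
  {"x": 2.6, "y": -0.35, "rz": -4},
  {"x": 2.65, "y": -0.15, "rz": -4},
], jaw=0, squeeze=20)

```text
schema error: expected keys x, y, z, rx, ry, rz
```

Emit:
step_arm([
  {"x": 2.65, "y": 0, "rz": -4},
  {"x": 2.6, "y": 0.2, "rz": -4},
  {"x": 2.6, "y": 0.4, "rz": -4},
  {"x": 2.55, "y": 0.55, "rz": -4},
  {"x": 2.5, "y": 0.75, "rz": -4},
  {"x": 2.45, "y": 0.9, "rz": -4},
  {"x": 2.4, "y": 1.1, "rz": -4},
  {"x": 2.3, "y": 1.25, "rz": -4},
  {},
  {},
])

```text
schema error: expected keys x, y, z, rx, ry, rz
```

```bash
python3 plan.py .475 -.207 .21 5
```

```text
0.1 [ 0.1605 -0.6294  0.2095] F [ 0.57 -0.    0.61] w 1.0023751300144168 rv [ -0.1  -0.1 -79.1]
[ 8.18 -6.63  0.  ] [-2.000e-02 -1.000e-02 -1.581e+01]
[ 9.68 -4.15 -0.  ] [-2.000e-02 -1.000e-02 -1.581e+01]
[ 1.044e+01 -1.350e+00 -1.000e-02] [-2.000e-02 -1.000e-02 -1.581e+01]
[ 1.042e+01  1.540e+00 -1.000e-02] [-2.000e-02 -1.000e-02 -1.581e+01]
[ 9.6   4.32 -0.01] [-2.000e-02 -1.000e-02 -1.581e+01]
```

All six keys are needed.

Emit:
step_arm([
  {"x": 2.05, "y": -1.65, "z": 0, "rx": 0, "ry": 0, "rz": -4},
  {"x": 2.15, "y": -1.5, "z": 0, "rx": 0, "ry": 0, "rz": -4},
  {"x": 2.25, "y": -1.35, "z": 0, "rx": 0, "ry": 0, "rz": -4},
  {"x": 2.35, "y": -1.2, "z": 0, "rx": 0, "ry": 0, "rz": -4},
  {"x": 2.4, "y": -1.05, "z": 0, "rx": 0, "ry": 0, "rz": -4},
  {"x": 2.5, "y": -0.85, "z": 0, "rx": 0, "ry": 0, "rz": -4},
  {"x": 2.55, "y": -0.7, "z": 0, "rx": 0, "ry": 0, "rz": -4},
  {"x": 2.6, "y": -0.5, "z": 0, "rx": 0, "ry": 0, "rz": -4},
  {"x": 2.6, "y": -0.35, "z": 0, "rx": 0, "ry": 0, "rz": -4},
  {"x": 2.65, "y": -0.15, "z": 0, "rx": 0, "ry": 0, "rz": -4},
], jaw=0, squeeze=20)

```text
time: 1.1
tool_pos: [0.3166, -0.4072, 0.2041]
tcp_rot: [0.884, 0.468, -0.001, -0.005]
force: [-0.6, -0.6, 0.2]
gripper_width: 0.171
```

```bash
python3 plan.py .475 -.207 .21 10
```

```text
1.1 [ 0.3166 -0.4072  0.2041] F [-0.57 -0.62  0.19] w 0.17125832226394094 rv [ -0.5  -0.4 -37.6]
[ 2.55  0.18 -0.05] [-0.05 -0.04 -3.76]
[ 2.53  0.35 -0.05] [-0.05 -0.04 -3.76]
[ 2.5   0.51 -0.06] [-0.05 -0.04 -3.76]
[ 2.46  0.68 -0.06] [-0.05 -0.04 -3.76]
[ 2.41  0.84 -0.06] [-0.05 -0.04 -3.76]
[ 2.35  0.99 -0.06] [-0.05 -0.04 -3.76]
[ 2.28  1.15 -0.06] [-0.05 -0.04 -3.76]
[ 2.2   1.29 -0.06] [-0.05 -0.04 -3.76]
[ 2.11  1.44 -0.06] [-0.05 -0.04 -3.76]
[ 2.01  1.57 -0.06] [-0.05 -0.04 -3.76]
```

Emit:
step_arm([
  {"x": 2.55, "y": 0.2, "z": -0.05, "rx": 0, "ry": 0, "rz": -3.8},
  {"x": 2.55, "y": 0.35, "z": -0.05, "rx": 0, "ry": 0, "rz": -3.8},
  {"x": 2.5, "y": 0.5, "z": -0.05, "rx": 0, "ry": 0, "rz": -3.8},
  {"x": 2.45, "y": 0.7, "z": -0.05, "rx": 0, "ry": 0, "rz": -3.8},
  {"x": 2.4, "y": 0.85, "z": -0.05, "rx": 0, "ry": 0, "rz": -3.8},
  {"x": 2.35, "y": 1.0, "z": -0.05, "rx": 0, "ry": 0, "rz": -3.8},
  {"x": 2.3, "y": 1.15, "z": -0.05, "rx": 0, "ry": 0, "rz": -3.8},
  {"x": 2.2, "y": 1.3, "z": -0.05, "rx": 0, "ry": 0, "rz": -3.8},
  {"x": 2.1, "y": 1.4, "z": -0.05, "rx": 0, "ry": 0, "rz": -3.8},
  {"x": 1.0, "y": 0.8, "z": 0, "rx": 0, "ry": 0, "rz": -2},
])

```text
time: 2.1
tool_pos: [0.4762, -0.1924, 0.2104]
tcp_rot: [0.672, 0.741, 0.001, -0.004]
force: [-0.6, 0.6, -1.1]
gripper_width: 0.003
```

```bash
python3 plan.py .475 -.207 .21 3
```

```text
2.1 [ 0.4762 -0.1924  0.2104] F [-0.58  0.62 -1.13] w 0.0034564563123168396 rv [-0.2 -0.5  2.2]
[-0.48 -0.09  0.01] [-0.07 -0.16  0.72]
[-0.48 -0.08  0.01] [-0.07 -0.16  0.72]
[-0.48 -0.08  0.01] [-0.07 -0.16  0.72]
```

Emit:
step_arm([
  {"x": -0.5, "y": -0.1, "z": 0, "rx": 0, "ry": 0, "rz": 0.7},
  {"x": -0.5, "y": -0.1, "z": 0, "rx": 0, "ry": 0, "rz": 0.7},
  {"x": -0.4, "y": 0, "z": 0, "rx": 0, "ry": 0, "rz": 0.7},
  {"x": 0, "y": 0, "z": 0, "rx": 0, "ry": 0, "rz": 0},
])

```text
time: 2.5
tool_pos: [0.4753, -0.2086, 0.2097]
tcp_rot: [0.686, 0.727, 0.001, -0.005]
force: [-0.0, 0.1, -0.4]
gripper_width: 0.007
```

```bash
python3 plan.py .475 -.207 .10 5; python3 - <<'E'
from bench import snapshot
import cv2
im=snapshot("side")[100:300,200:400,::-1]; cv2.imwrite("pics/s1.png",cv2.resize(im,None,fx=3,fy=3,interpolation=cv2.INTER_CUBIC))
E
```

```text
2.5 [ 0.4753 -0.2086  0.2097] F [-0.03  0.12 -0.37] w 0.006916363123431058 rv [-0.3 -0.4 -0.1]
[0.01 0.01 2.19] [-0.06 -0.09 -0.02]
[0.02 0.01 2.19] [-0.06 -0.09 -0.02]
[0.02 0.   2.19] [-0.06 -0.09 -0.02]
[0.02 0.   2.19] [-0.06 -0.09 -0.02]
[ 0.03 -0.    2.19] [-0.06 -0.09 -0.02]
```

View pics/s1.png

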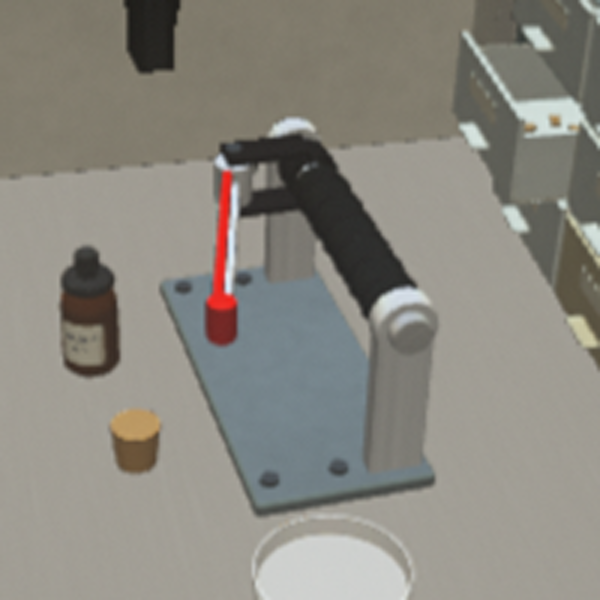

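The view shows the shut fingertips at about (150,70), above and in front of the lever, with everything else undisturbed. Descending.

Emit:
step_arm([
  {"x": 0, "y": 0, "z": 2, "rx": 0, "ry": 0, "rz": 0},
  {"x": 0, "y": 0, "z": 2, "rx": 0, "ry": 0, "rz": 0},
  {"x": 0, "y": 0, "z": 2, "rx": 0, "ry": 0, "rz": 0},
  {"x": 0, "y": 0, "z": 2, "rx": 0, "ry": 0, "rz": 0},
  {"x": 0, "y": 0, "z": 1.5, "rx": 0, "ry": 0, "rz": 0},
  {"x": 0, "y": 0, "z": 1, "rx": 0, "ry": 0, "rz": 0},
  {"x": 0, "y": 0, "z": 0, "rx": 0, "ry": 0, "rz": 0},
  {"x": 0, "y": 0, "z": 0, "rx": 0, "ry": 0, "rz": 0},
])

```text
time: 3.35
tool_pos: [0.4723, -0.2145, 0.1022]
tcp_rot: [0.691, 0.723, 0.0, -0.003]
force: [-0.0, -0.3, 0.3]
gripper_width: 0.009
```

```bash
python3 plan.py .475 -.207 .10 1; python3 - <<'E'
from bench import snapshot
import cv2,numpy as np
a=snapshot("side")[135:255,215:315,::-1]; b=snapshot("top")[160:260,200:320,::-1]
a=cv2.resize(a,(400,480),interpolation=cv2.INTER_CUBIC);b=cv2.resize(b,(400,333),interpolation=cv2.INTER_CUBIC)
b=cv2.copyMakeBorder(b,0,147,0,0,cv2.BORDER_CONSTANT)
cv2.imwrite("pics/s2.png",np.hstack([a,b]))
E
```

```text
3.35 [ 0.4723 -0.2145  0.1022] F [-0.05 -0.26  0.29] w 0.008752586070618136 rv [-0.3 -0.3 -0.8]
[0.74 0.31 0.22] [-0.25 -0.29 -0.82]
```

View pics/s2.png

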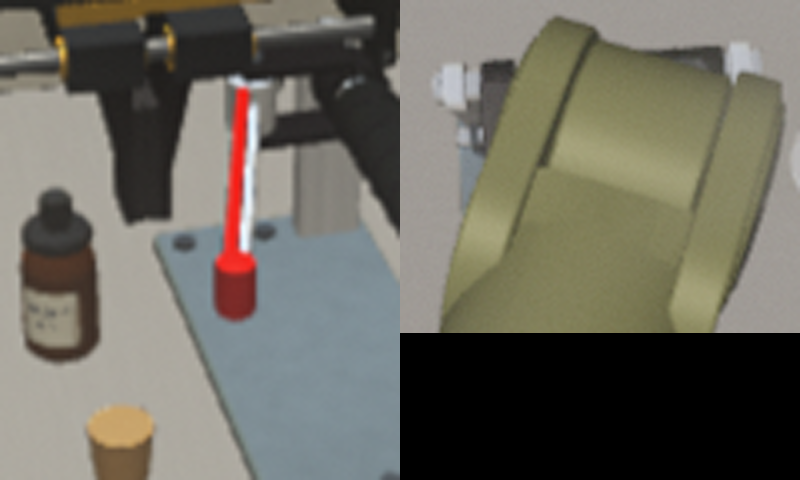

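The fingers are down in front of the lever (tip at about (145,215) left; lever at x about 235-245). The lever is at rest and the bottle and cork are untouched. Now approach while watching force.

Emit:
step_arm([
  {"x": 0.4, "y": 0.3, "z": 0.15, "rx": 0, "ry": 0, "rz": -0.4},
  {"x": 0.4, "y": 0.3, "z": 0.15, "rx": 0, "ry": 0, "rz": -0.4},
  {"x": 0, "y": 0.3, "z": 0, "rx": 0, "ry": 0, "rz": 0},
  {"x": 0, "y": 0.3, "z": 0, "rx": 0, "ry": 0, "rz": 0},
])

```text
time: 3.85
tool_pos: [0.4864, -0.2055, 0.1015]
tcp_rot: [0.685, 0.728, 0.001, -0.001]
force: [-0.1, -1.3, 0.0]
gripper_width: 0.005
```

Emit:
step_arm([
  {"x": 0, "y": 0.3, "z": 0, "rx": 0, "ry": 0, "rz": 0},
  {"x": 0, "y": 0.3, "z": 0, "rx": 0, "ry": 0, "rz": 0},
  {"x": 0, "y": 0.3, "z": 0, "rx": 0, "ry": 0, "rz": 0},
])

```text
time: 4.15
tool_pos: [0.4967, -0.2048, 0.1018]
tcp_rot: [0.685, 0.728, 0.001, -0.001]
force: [0.6, -0.2, 0.3]
gripper_width: 0.001
```

```bash
python3 plan.py .49 -.208 .098 1
```

```text
4.15 [ 0.4967 -0.2048  0.1018] F [ 0.59 -0.23  0.28] w 0.0013388500226664375 rv [ 0.  -0.1  0.1]
[-0.28 -0.68  0.37] [ 0.   -0.12  0.1 ]
```

Emit:
step_arm([
  {"x": -0.1, "y": 0.2, "z": 0.15, "rx": 0, "ry": 0, "rz": 0},
  {"x": -0.1, "y": 0.2, "z": 0.15, "rx": 0, "ry": 0, "rz": 0},
])

```text
time: 4.35
tool_pos: [0.5016, -0.2064, 0.0995]
tcp_rot: [0.685, 0.728, 0.001, -0.001]
force: [-2.5, 1.8, 10.6]
gripper_width: 0.002
```

Emit:
step_arm([
  {"x": 0, "y": 0.25, "z": 0, "rx": 0, "ry": 0, "rz": 0},
  {"x": 0, "y": 0.25, "z": 0, "rx": 0, "ry": 0, "rz": 0},
])

```text
time: 4.55
tool_pos: [0.506, -0.2069, 0.1002]
tcp_rot: [0.686, 0.728, -0.0, -0.001]
force: [-2.1, 0.6, 3.4]
gripper_width: 0.004
```

Emit:
step_arm([
  {"x": 0, "y": 0.3, "z": 0, "rx": 0, "ry": 0, "rz": 0},
  {"x": 0, "y": 0.3, "z": 0, "rx": 0, "ry": 0, "rz": 0},
])

```text
time: 4.75
tool_pos: [0.5113, -0.2073, 0.1003]
tcp_rot: [0.686, 0.728, -0.001, -0.002]
force: [-3.0, 0.0, 5.1]
gripper_width: 0.005
```

There is an unexpected upward force (3-10 N), so I'll look before going on.

```bash
python3 - <<'E'
from bench import snapshot,ctrl
import cv2,numpy as np
a=snapshot("side")[130:230,220:320,::-1]
cv2.imwrite("pics/s3.png",cv2.resize(a,(600,600),interpolation=cv2.INTER_CUBIC))
o=ctrl.get_obs();print(o["time"],o["tool_pos"],o["force"],o["ft_torque"])
E
```

```text
4.8 [ 0.51187728 -0.207161    0.1002971 ] [-3.32258276  0.49853583  3.79509837] [0.04185959 0.51367053 0.01287763]
```

View pics/s3.png

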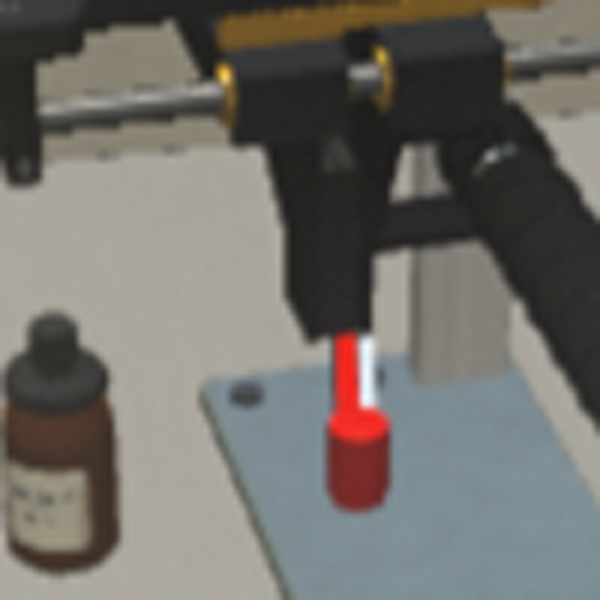

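```bash
python3 - <<'E'
from h import *
p=np.load("p.npy")
q=lambda X:((proj("side",np.array(X))-[220,130]+.5)*6-.5).round()
for dx in(-.015,0,.015):
  for y in(-.2165,-.1975): print("tip",dx,y,q([.5119+dx,y,.086]),q([.5119+dx,y,.112]))
for a in(0,.06):
  for x in(-.006,0,.004):
    for d in(.095,.11,.14):
      t=a-.3;S=np.array([-.015+np.cos(t)*x+np.sin(t)*d,.065+np.sin(t)*x-np.cos(t)*d,.112]); print("lev",a,x,d,w(p,S).round(4),q(w(p,S)))
E
```

```text
tip -0.015 -0.2165 [283. 426.] [282. 342.]
tip -0.015 -0.1975 [270. 387.] [269. 304.]
tip 0 -0.2165 [339. 420.] [339. 336.]
tip 0 -0.1975 [325. 381.] [325. 298.]
tip 0.015 -0.2165 [395. 414.] [396. 331.]
tip 0.015 -0.1975 [380. 375.] [381. 293.]
lev 0 -0.006 0.095 [ 0.5065 -0.207   0.112 ] [312. 319.]
lev 0 -0.006 0.11 [ 0.5029 -0.2215  0.112 ] [309. 350.]
lev 0 -0.006 0.14 [ 0.4958 -0.2507  0.112 ] [303. 416.]
lev 0 0 0.095 [ 0.5123 -0.2084  0.112 ] [335. 320.]
lev 0 0 0.11 [ 0.5087 -0.223   0.112 ] [332. 351.]
lev 0 0 0.14 [ 0.5016 -0.2521  0.112 ] [327. 416.]
lev 0 0.004 0.095 [ 0.5162 -0.2094  0.112 ] [350. 320.]
lev 0 0.004 0.11 [ 0.5126 -0.2239  0.112 ] [348. 351.]
lev 0 0.004 0.14 [ 0.5055 -0.2531  0.112 ] [343. 417.]
lev 0.06 -0.006 0.095 [ 0.512  -0.2085  0.112 ] [334. 320.]
lev 0.06 -0.006 0.11 [ 0.5093 -0.2233  0.112 ] [335. 351.]
lev 0.06 -0.006 0.14 [ 0.5039 -0.2528  0.112 ] [336. 417.]
lev 0.06 0 0.095 [ 0.5179 -0.2096  0.112 ] [357. 320.]
lev 0.06 0 0.11 [ 0.5152 -0.2244  0.112 ] [358. 351.]
lev 0.06 0 0.14 [ 0.5098 -0.2539  0.112 ] [360. 417.]
lev 0.06 0.004 0.095 [ 0.5218 -0.2103  0.112 ] [372. 320.]
lev 0.06 0.004 0.11 [ 0.5191 -0.2251  0.112 ] [374. 351.]
lev 0.06 0.004 0.14 [ 0.5137 -0.2546  0.112 ] [377. 417.]
```

```bash
python3 - <<'E'
from h import *
for T,u in((np.array([.4753,-.2086,.2097]),(250,123.3)),(np.array([.4723,-.2145,.1022]),(250,190))):
  for dz in(-.014,0,.014): print(T,u,dz,[proj("side",T+[dx,dy,dz]).round(1) for dx in(-.01,.01) for dy in(-.0095,.0095)])
E
```

```text
[ 0.4753 -0.2086  0.2097] (250, 123.3) -0.014 [array([245. , 140.5]), array([243. , 134.5]), array([258.7, 139.3]), array([256.5, 133.4])]
[ 0.4753 -0.2086  0.2097] (250, 123.3) 0 [array([244.7, 131.7]), array([242.8, 125.9]), array([258.5, 130.6]), array([256.3, 124.8])]
[ 0.4753 -0.2086  0.2097] (250, 123.3) 0.014 [array([244.4, 122.8]), array([242.5, 117.1]), array([258.4, 121.6]), array([256.2, 116. ])]
[ 0.4723 -0.2145  0.1022] (250, 190) -0.014 [array([245.6, 204.4]), array([243.8, 197.7]), array([258.3, 203.1]), array([256.3, 196.4])]
[ 0.4723 -0.2145  0.1022] (250, 190) 0 [array([245.3, 196.9]), array([243.5, 190.3]), array([258.2, 195.5]), array([256.1, 189. ])]
[ 0.4723 -0.2145  0.1022] (250, 190) 0.014 [array([245.1, 189.2]), array([243.2, 182.7]), array([258.1, 187.9]), array([256. , 181.4])]
```

In every view the visible fingertip sits about 26 mm higher than the reported pose implies. The tip is on top of the lever, which explains the upward force. I'll lift, back off and come in lower, guided by the camera.

Emit:
step_arm([
  {"x": 0, "y": 0, "z": -1, "rx": 0, "ry": 0, "rz": 0},
  {"x": 0, "y": 0, "z": -1, "rx": 0, "ry": 0, "rz": 0},
  {"x": 0, "y": -1, "z": 0, "rx": 0, "ry": 0, "rz": 0},
  {"x": 0, "y": -1, "z": 0, "rx": 0, "ry": 0, "rz": 0},
  {"x": 0, "y": -1, "z": 0, "rx": 0, "ry": 0, "rz": 0},
  {"x": 0, "y": -0.7, "z": 0, "rx": 0, "ry": 0, "rz": 0},
  {"x": 0, "y": 0, "z": 0, "rx": 0, "ry": 0, "rz": 0},
])

```text
time: 5.5
tool_pos: [0.4726, -0.209, 0.1212]
tcp_rot: [0.686, 0.728, 0.0, -0.001]
force: [-0.3, -0.8, -0.4]
gripper_width: 0.006
```

```bash
python3 plan.py .473 -.207 .075 4
```

```text
5.5 [ 0.4726 -0.209   0.1212] F [-0.32 -0.75 -0.42] w 0.00637495460733008 rv [-0.  -0.1  0. ]
[0.05 0.01 1.15] [-0.01 -0.02  0.01]
[0.05 0.01 1.15] [-0.01 -0.02  0.01]
[0.05 0.01 1.15] [-0.01 -0.02  0.01]
[0.05 0.01 1.15] [-0.01 -0.02  0.01]
```

Emit:
step_arm([
  {"x": 0.05, "y": 0, "z": 1.1, "rx": 0, "ry": 0, "rz": 0},
  {"x": 0.05, "y": 0, "z": 1.1, "rx": 0, "ry": 0, "rz": 0},
  {"x": 0.05, "y": 0, "z": 1.1, "rx": 0, "ry": 0, "rz": 0},
  {"x": 0.05, "y": 0, "z": 0.9, "rx": 0, "ry": 0, "rz": 0},
  {"x": 0, "y": 0, "z": 0, "rx": 0, "ry": 0, "rz": 0},
])

```text
time: 6.0
tool_pos: [0.4719, -0.2062, 0.0741]
tcp_rot: [0.686, 0.728, 0.0, -0.002]
force: [-0.1, -0.5, -0.7]
gripper_width: 0.005
```

```bash
python3 plan.py .473 -.207 .075 1;  python3 - <<'E'
from bench import snapshot,ctrl
import cv2
a=snapshot("side")[130:230,220:320,::-1]
cv2.imwrite("pics/s4.png",cv2.resize(a,(600,600),interpolation=cv2.INTER_CUBIC))
from h import *
T=ctrl.get_obs()["tool_pos"]
q=lambda X:((proj("side",X)-[220,130]+.5)*6-.5).round()
for dz in(-.014,.012): print(dz,[q(T+[dx,dy,dz]) for dx in(-.01,.01) for dy in(-.0095,.0095)])
E
```

```text
6.0 [ 0.4719 -0.2062  0.0741] F [-0.14 -0.49 -0.66] w 0.005414649760662614 rv [-0.1 -0.2  0. ]
[-0.09  0.11 -0.09] [-0.09 -0.16  0.05]
-0.014 [array([154., 517.]), array([143., 477.]), array([228., 509.]), array([216., 469.])]
0.012 [array([151., 436.]), array([140., 397.]), array([227., 428.]), array([215., 389.])]
```

View pics/s4.png

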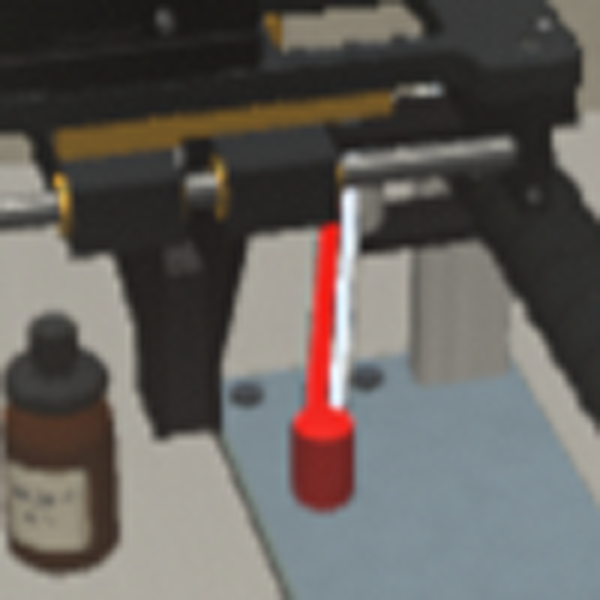

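The tip is now at about (155-220, 435), to the left of the lever and at lever height. The lever is back at rest and the bottle is untouched. Approach again.

Emit:
step_arm([
  {"x": 0, "y": 0.4, "z": 0.1, "rx": 0, "ry": 0, "rz": 0},
  {"x": -0.05, "y": 0.4, "z": 0.1, "rx": 0, "ry": 0, "rz": 0},
  {"x": -0.05, "y": 0.4, "z": 0.1, "rx": 0, "ry": 0, "rz": 0},
  {"x": 0, "y": 0.3, "z": 0, "rx": 0, "ry": 0, "rz": 0},
  {"x": 0, "y": 0.3, "z": 0, "rx": 0, "ry": 0, "rz": 0},
])

```text
time: 6.55
tool_pos: [0.4932, -0.2066, 0.0726]
tcp_rot: [0.686, 0.728, 0.001, 0.0]
force: [-0.5, -0.2, 0.4]
gripper_width: 0.006
```

Emit:
step_arm([
  {"x": 0, "y": 0.3, "z": 0, "rx": 0, "ry": 0, "rz": 0},
  {"x": 0, "y": 0.3, "z": 0, "rx": 0, "ry": 0, "rz": 0},
  {"x": 0, "y": 0.3, "z": 0, "rx": 0, "ry": 0, "rz": 0},
])

```text
time: 6.85
tool_pos: [0.5003, -0.208, 0.0724]
tcp_rot: [0.686, 0.727, -0.001, -0.001]
force: [-2.6, -2.1, 2.0]
gripper_width: 0.009
```

Emit:
step_arm([
  {"x": 0, "y": 0.3, "z": 0, "rx": 0, "ry": 0, "rz": 0},
  {"x": 0, "y": 0.3, "z": 0, "rx": 0, "ry": 0, "rz": 0},
])

```text
time: 7.05
tool_pos: [0.5055, -0.2091, 0.0724]
tcp_rot: [0.687, 0.727, -0.003, -0.001]
force: [-4.1, -2.3, 1.6]
gripper_width: 0.003
```

Contact is at x of about 0.497, and the force is now lever-like. Continue towards the stop, expected near x of about 0.525.

Emit:
step_arm([
  {"x": 0, "y": 0.3, "z": 0, "rx": 0, "ry": 0, "rz": 0},
  {"x": 0, "y": 0.3, "z": 0, "rx": 0, "ry": 0, "rz": 0},
  {"x": 0, "y": 0.3, "z": 0, "rx": 0, "ry": 0, "rz": 0},
])

```text
time: 7.35
tool_pos: [0.5134, -0.2104, 0.0724]
tcp_rot: [0.688, 0.726, -0.004, -0.002]
force: [-5.2, -2.5, 4.1]
gripper_width: 0.006
```

Emit:
step_arm([
  {"x": 0, "y": 0.3, "z": 0, "rx": 0, "ry": 0, "rz": 0},
  {"x": 0, "y": 0.3, "z": 0, "rx": 0, "ry": 0, "rz": 0},
])

```text
time: 7.55
tool_pos: [0.5183, -0.2108, 0.0723]
tcp_rot: [0.688, 0.726, -0.006, -0.003]
force: [-5.3, -1.3, 3.2]
gripper_width: 0.003
```

Emit:
step_arm([
  {"x": 0, "y": 0.2, "z": 0, "rx": 0, "ry": 0, "rz": 0},
])

```text
time: 7.65
tool_pos: [0.5196, -0.2109, 0.0722]
tcp_rot: [0.688, 0.726, -0.006, -0.004]
force: [-5.4, -1.2, 4.0]
gripper_width: 0.002
```

Emit:
step_arm([
  {"x": 0, "y": 0.2, "z": 0, "rx": 0, "ry": 0, "rz": 0},
])

```text
time: 7.75
tool_pos: [0.5207, -0.2109, 0.0722]
tcp_rot: [0.688, 0.726, -0.007, -0.005]
force: [-5.9, -1.2, 3.6]
gripper_width: 0.007
```

Emit:
step_arm([
  {"x": 0, "y": 0.25, "z": 0, "rx": 0, "ry": 0, "rz": 0},
  {"x": 0, "y": 0.25, "z": 0, "rx": 0, "ry": 0, "rz": 0},
])

```text
time: 7.95
tool_pos: [0.5235, -0.2109, 0.0721]
tcp_rot: [0.688, 0.725, -0.009, -0.007]
force: [-8.3, -0.8, 5.8]
gripper_width: 0.005
```

Emit:
step_arm([
  {"x": 0, "y": 0.2, "z": 0, "rx": 0, "ry": 0, "rz": 0},
])

```text
time: 8.05
tool_pos: [0.5235, -0.2109, 0.072]
tcp_rot: [0.688, 0.725, -0.011, -0.009]
force: [-10.9, -1.5, 8.1]
gripper_width: 0.003
```

Emit:
step_arm([
  {"x": 0, "y": 0.2, "z": 0, "rx": 0, "ry": 0, "rz": 0},
])

```text
time: 8.15
tool_pos: [0.5233, -0.2109, 0.0721]
tcp_rot: [0.689, 0.725, -0.013, -0.011]
force: [-10.5, -0.6, 7.8]
gripper_width: 0.005
```

Emit:
step_arm([
  {"x": 0, "y": 0.2, "z": 0, "rx": 0, "ry": 0, "rz": 0},
])

```text
time: 8.25
tool_pos: [0.523, -0.2109, 0.0722]
tcp_rot: [0.689, 0.725, -0.014, -0.012]
force: [-9.6, -0.6, 7.7]
gripper_width: 0.006
```

The stop is met: x stalls at 0.5235 and the force rises to about 10 N. The tool is tilting slightly, so I'll work out the correction while holding.

```bash
python3 plan.py .523 -.211 .072 1
```

```text
8.25 [ 0.523  -0.2109  0.0722] F [-9.61 -0.6   7.67] w 0.005656794306793336 rv [-2.2  0.1 -0.5]
[-0.01 -0.    0.02] [-2.17  0.08 -0.45]
```

Emit:
step_arm([
  {"x": 0, "y": 0.15, "z": 0, "rx": -0.4, "ry": 0, "rz": 0},
  {"x": 0, "y": 0.15, "z": 0, "rx": -0.4, "ry": 0, "rz": 0},
])

```text
time: 8.45
tool_pos: [0.5231, -0.2108, 0.0722]
tcp_rot: [0.689, 0.725, -0.012, -0.01]
force: [-7.6, -1.8, 5.4]
gripper_width: 0.007
```

Emit:
step_arm([
  {"x": 0, "y": 0.15, "z": 0, "rx": -0.4, "ry": 0, "rz": 0},
  {"x": 0, "y": 0.15, "z": 0, "rx": -0.4, "ry": 0, "rz": 0},
])

```text
time: 8.65
tool_pos: [0.5234, -0.2108, 0.072]
tcp_rot: [0.689, 0.725, -0.008, -0.008]
force: [-6.4, -1.8, 5.5]
gripper_width: 0.01
```

Emit:
step_arm([
  {"x": 0, "y": 0.15, "z": 0, "rx": -0.4, "ry": 0, "rz": 0},
  {"x": 0, "y": 0.15, "z": 0, "rx": -0.4, "ry": 0, "rz": 0},
  {"x": 0, "y": 0.15, "z": 0, "rx": -0.4, "ry": 0, "rz": 0},
])

```text
time: 8.95
tool_pos: [0.5239, -0.2108, 0.0719]
tcp_rot: [0.689, 0.724, -0.004, -0.004]
force: [-7.6, -1.1, 4.9]
gripper_width: 0.007
```

```bash
python3 plan.py .523 -.211 .072 1;  python3 - <<'E'
from bench import snapshot,ctrl
import cv2
a=snapshot("side")[130:230,220:320,::-1]
cv2.imwrite("pics/s5.png",cv2.resize(a,(600,600),interpolation=cv2.INTER_CUBIC))
E
```

```text
8.95 [ 0.5239 -0.2108  0.0719] F [-7.6  -1.05  4.89] w 0.0074124055716470565 rv [-0.6 -0.  -0.5]
[-0.02 -0.09 -0.01] [-0.62 -0.03 -0.54]
```

View pics/s5.png

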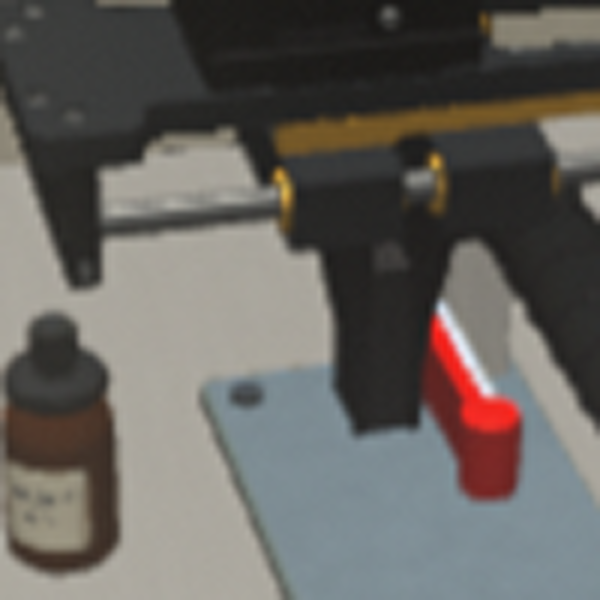

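```bash
python3 - <<'E'
from h import *
p=np.load("p.npy")
q=lambda X:((proj("side",X)-[220,130]+.5)*6-.5).round()
for a in(0,.26,.28,.3):
    t=a-.3; print(a,q(w(p,np.array([-.015+np.sin(t)*.140,.065-np.cos(t)*.140,.114]))))
E
```

```text
0 [327. 410.]
0.26 [472. 403.]
0.28 [483. 402.]
0.3 [494. 400.]
```

Emit:
step_arm([
  {"x": 0, "y": 0.3, "z": 0, "rx": -0.5, "ry": 0, "rz": 0},
  {"x": 0, "y": 0.3, "z": 0, "rx": -0.4, "ry": 0, "rz": 0},
])

```text
time: 9.2
tool_pos: [0.5244, -0.2107, 0.0717]
tcp_rot: [0.69, 0.724, -0.002, -0.003]
force: [-12.7, -0.1, 9.3]
gripper_width: 0.006
```

Emit:
step_arm([
  {"x": 0, "y": 0.3, "z": 0, "rx": -0.4, "ry": 0, "rz": 0},
  {"x": 0, "y": 0.3, "z": 0, "rx": -0.4, "ry": 0, "rz": 0},
])

```text
time: 9.4
tool_pos: [0.5244, -0.2106, 0.0717]
tcp_rot: [0.69, 0.724, -0.001, -0.003]
force: [-12.0, -0.6, 8.7]
gripper_width: 0.009
```

At rest the knob read 322 against 327 predicted; at the stop it reads 488 against 494. That's the same offset, so the lever is at its stop. Hold firmly for about a second.

Emit:
step_arm([
  {"x": 0, "y": 0.28, "z": 0, "rx": -0.3, "ry": 0, "rz": 0},
  {"x": 0, "y": 0.28, "z": 0, "rx": -0.3, "ry": 0, "rz": 0},
  {"x": 0, "y": 0.28, "z": 0, "rx": -0.3, "ry": 0, "rz": 0},
  {"x": 0, "y": 0.28, "z": 0, "rx": -0.3, "ry": 0, "rz": 0},
])

```text
time: 9.8
tool_pos: [0.5242, -0.2105, 0.0717]
tcp_rot: [0.691, 0.723, -0.002, -0.005]
force: [-12.3, -0.9, 8.7]
gripper_width: 0.004
```

Emit:
step_arm([
  {"x": 0, "y": 0.28, "z": 0, "rx": -0.3, "ry": 0, "rz": 0},
  {"x": 0, "y": 0.28, "z": 0, "rx": -0.3, "ry": 0, "rz": 0},
  {"x": 0, "y": 0.28, "z": 0, "rx": -0.3, "ry": 0, "rz": 0},
])

```text
time: 10.1
tool_pos: [0.524, -0.2105, 0.0718]
tcp_rot: [0.691, 0.723, -0.003, -0.007]
force: [-11.9, -1.2, 8.8]
gripper_width: 0.004
```

Held for more than a second at 12 N. Release gently and back clear.

Emit:
step_arm([
  {"x": 0, "y": -0.4, "z": 0, "rx": 0, "ry": 0, "rz": 0},
  {"x": 0, "y": -0.6, "z": 0, "rx": 0, "ry": 0, "rz": 0},
  {"x": 0, "y": -0.6, "z": 0, "rx": 0, "ry": 0, "rz": 0},
  {"x": 0, "y": -0.6, "z": 0, "rx": 0, "ry": 0, "rz": 0},
  {"x": 0, "y": -0.6, "z": 0, "rx": 0, "ry": 0, "rz": 0},
  {"x": 0, "y": -0.6, "z": 0, "rx": 0, "ry": 0, "rz": 0},
  {"x": 0, "y": -0.6, "z": 0, "rx": 0, "ry": 0, "rz": 0},
  {"x": 0, "y": -0.6, "z": 0, "rx": 0, "ry": 0, "rz": 0},
  {"x": 0, "y": -0.4, "z": 0, "rx": 0, "ry": 0, "rz": 0},
  {"x": 0, "y": 0, "z": 0, "rx": 0, "ry": 0, "rz": 0},
])

```text
time: 11.1
tool_pos: [0.4735, -0.2093, 0.0731]
tcp_rot: [0.69, 0.724, -0.0, -0.006]
force: [0.0, 0.7, 0.4]
gripper_width: 0.007
```

Emit:
step_arm([
  {"x": 0, "y": 0, "z": 0, "rx": 0, "ry": 0, "rz": 0},
  {"x": 0, "y": 0, "z": 0, "rx": 0, "ry": 0, "rz": 0},
  {"x": 0, "y": 0, "z": 0, "rx": 0, "ry": 0, "rz": 0},
  {"x": 0, "y": 0, "z": 0, "rx": 0, "ry": 0, "rz": 0},
  {"x": 0, "y": 0, "z": 0, "rx": 0, "ry": 0, "rz": 0},
])

```text
time: 11.6
tool_pos: [0.4745, -0.2095, 0.0734]
tcp_rot: [0.69, 0.724, 0.001, -0.006]
force: [1.1, 0.8, -0.4]
gripper_width: 0.001
```

```bash
python3 plan.py .475 -.207 .0725 1;  python3 - <<'E'
from bench import snapshot,ctrl
import cv2
a=snapshot("side")[130:230,220:320,::-1]
cv2.imwrite("pics/s6.png",cv2.resize(a,(600,600),interpolation=cv2.INTER_CUBIC))
E
```

```text
11.6 [ 0.4745 -0.2095  0.0734] F [ 1.13  0.81 -0.42] w 0.001393399425466184 rv [-0.4 -0.5 -0.7]
[0.24 0.06 0.09] [-0.4  -0.51 -0.66]
```

View pics/s6.png

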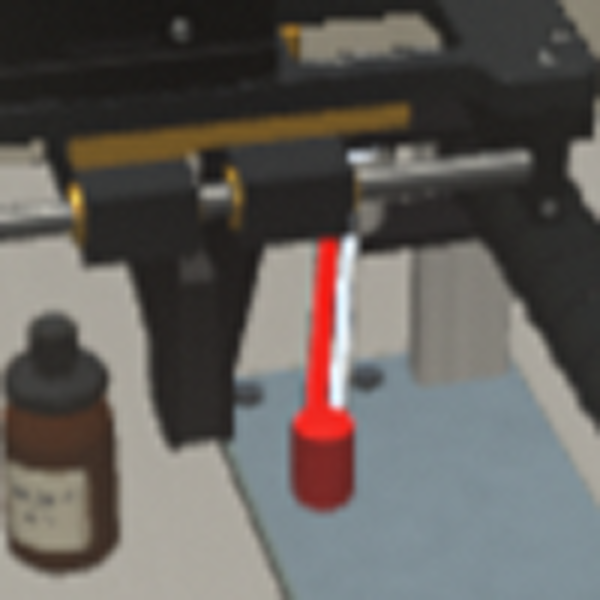

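The lever is fully back out (knob at (322,425) as at the start) and the fingers are well clear (right edge about 235). Second press.

Emit:
step_arm([
  {"x": 0.1, "y": 0.4, "z": 0.05, "rx": -0.2, "ry": -0.2, "rz": -0.3},
  {"x": 0.1, "y": 0.4, "z": 0.05, "rx": -0.2, "ry": -0.2, "rz": -0.3},
  {"x": 0, "y": 0.4, "z": 0, "rx": 0, "ry": 0, "rz": 0},
  {"x": 0, "y": 0.3, "z": 0, "rx": 0, "ry": 0, "rz": 0},
  {"x": 0, "y": 0.3, "z": 0, "rx": 0, "ry": 0, "rz": 0},
  {"x": 0, "y": 0.3, "z": 0, "rx": 0, "ry": 0, "rz": 0},
  {"x": 0, "y": 0.3, "z": 0, "rx": 0, "ry": 0, "rz": 0},
])

```text
time: 12.35
tool_pos: [0.4985, -0.2068, 0.0718]
tcp_rot: [0.686, 0.727, -0.001, -0.001]
force: [-4.1, -1.7, 1.6]
gripper_width: 0.005
```

Emit:
step_arm([
  {"x": 0, "y": 0.3, "z": 0, "rx": -0.1, "ry": 0, "rz": 0},
  {"x": 0, "y": 0.3, "z": 0, "rx": -0.1, "ry": 0, "rz": 0},
  {"x": 0, "y": 0.3, "z": 0, "rx": -0.1, "ry": 0, "rz": 0},
  {"x": 0, "y": 0.3, "z": 0, "rx": -0.1, "ry": 0, "rz": 0},
  {"x": 0, "y": 0.3, "z": 0, "rx": -0.1, "ry": 0, "rz": 0},
])

```text
time: 12.85
tool_pos: [0.5117, -0.2094, 0.0718]
tcp_rot: [0.688, 0.726, -0.001, 0.001]
force: [-4.2, -1.8, 3.5]
gripper_width: 0.005
```

Emit:
step_arm([
  {"x": 0, "y": 0.3, "z": 0, "rx": -0.1, "ry": 0, "rz": 0},
  {"x": 0, "y": 0.3, "z": 0, "rx": -0.1, "ry": 0, "rz": 0},
  {"x": 0, "y": 0.3, "z": 0, "rx": -0.1, "ry": 0, "rz": 0},
])

```text
time: 13.15
tool_pos: [0.5189, -0.2101, 0.0716]
tcp_rot: [0.688, 0.726, -0.0, 0.002]
force: [-5.7, -0.3, 3.7]
gripper_width: 0.003
```

Emit:
step_arm([
  {"x": 0, "y": 0.25, "z": 0, "rx": -0.2, "ry": 0, "rz": 0},
  {"x": 0, "y": 0.25, "z": 0, "rx": -0.2, "ry": 0, "rz": 0},
])

```text
time: 13.35
tool_pos: [0.5222, -0.2101, 0.0714]
tcp_rot: [0.688, 0.725, 0.001, 0.002]
force: [-6.7, -1.6, 4.5]
gripper_width: 0.006
```

Emit:
step_arm([
  {"x": 0, "y": 0.25, "z": 0, "rx": -0.3, "ry": 0, "rz": 0},
  {"x": 0, "y": 0.25, "z": 0, "rx": -0.3, "ry": 0, "rz": 0},
])

```text
time: 13.55
tool_pos: [0.5247, -0.2101, 0.0711]
tcp_rot: [0.689, 0.725, 0.003, 0.004]
force: [-9.9, -1.1, 6.0]
gripper_width: 0.008
```

Emit:
step_arm([
  {"x": 0, "y": 0.25, "z": 0, "rx": -0.3, "ry": 0, "rz": 0},
  {"x": 0, "y": 0.25, "z": 0, "rx": -0.3, "ry": 0, "rz": 0},
])

```text
time: 13.75
tool_pos: [0.5248, -0.21, 0.071]
tcp_rot: [0.689, 0.725, 0.003, 0.003]
force: [-11.5, -1.1, 9.3]
gripper_width: 0.005
```

Emit:
step_arm([
  {"x": 0, "y": 0.28, "z": 0, "rx": -0.3, "ry": 0, "rz": 0},
  {"x": 0, "y": 0.28, "z": 0, "rx": -0.3, "ry": 0, "rz": 0},
])

```text
time: 13.95
tool_pos: [0.5247, -0.21, 0.0711]
tcp_rot: [0.689, 0.725, 0.003, 0.002]
force: [-11.5, -1.7, 9.0]
gripper_width: 0.008
```

```bash
python3 - <<'E'
from bench import snapshot,ctrl
import cv2
for i in range(8):
    a=snapshot("side"); o=ctrl.get_obs(); print(o["time"],o["tool_pos"].round(4),o["force"].round(1))
cv2.imwrite("pics/s7.png",cv2.resize(a[130:230,220:320,::-1],(600,600),interpolation=cv2.INTER_CUBIC))
E
```

```text
14.0 [ 0.5247 -0.21    0.0711] [-11.7  -0.2   8.9]
14.05 [ 0.5247 -0.21    0.0711] [-11.9  -1.4  10.1]
14.1 [ 0.5247 -0.21    0.0711] [-11.4  -0.7   9.6]
14.15 [ 0.5247 -0.21    0.0711] [-12.6  -0.4   8.5]
14.2 [ 0.5247 -0.21    0.071 ] [-12.2  -0.5   9.6]
14.25 [ 0.5247 -0.21    0.0711] [-12.3  -0.8   8.9]
14.3 [ 0.5247 -0.21    0.0711] [-11.8   0.1   9.9]
14.35 [ 0.5247 -0.21    0.0711] [-11.9  -0.5   8.9]
```

View pics/s7.png

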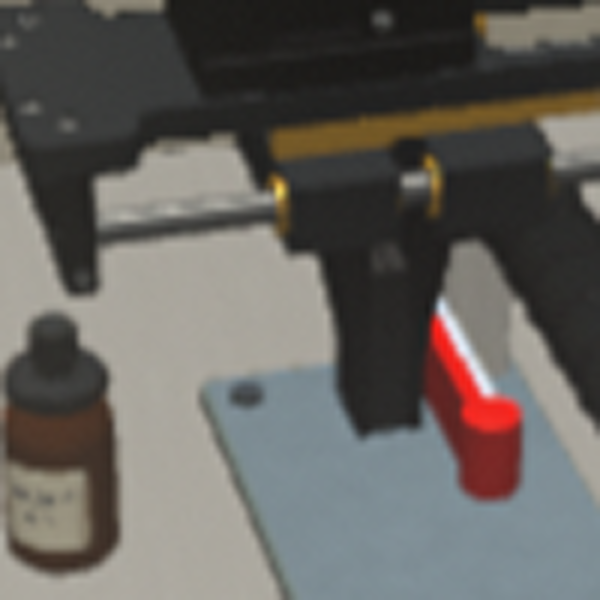

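The knob is at (488-490,415), the same stop position as before. The hold is steady at about 12 N without creep. Handing in.

```bash
python3 -c "
from bench import ctrl
print(ctrl.sign_off())"
```

```text
the job is handed in; nothing more can be done
None
```

I pressed the lever to its stop with the shut fingers and held it there for over a second. I then let it spring fully out with the fingers clear, and pressed it to its stop again. The job was handed in with it held there at about 14 s.

**Last checks:**
- **At the stop:** the knob was at the same pixel position in both presses, within 1–2 px of where the geometry puts it once corrected for the offset seen at rest.
- **Force:** the final push was steady at about 12 N along x, with no creep over 0.4 s.
- **After release:** the lever was back at its starting pixel position, with no sign of contact.
- **Loose things:** the bottle had not moved in the last picture. I saw the cork and dish undisturbed only before pressing. I did not picture them again, though the fingers stayed well above them.

**What disagreed:**
- **Fingertip height:** the fingertips look about 26 mm higher in the camera than the reported TCP pose implies. On my first approach they therefore rested on top of the lever, with up to about 11 N upward, and dragged it about 6 mm in. I lifted off, let it spring back, and came in lower before the two real presses.
- **Upward force:** about 9 N of upward force still showed while holding at the stop. I took it to be the tapered finger against the lever's edge and did not check further.
- **First press:** the force dipped to about 6–8 N for roughly half a second while I straightened the tool. I then held it firmly at 12 N for about a second before releasing.

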